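# Pack the red sauce pot in the bento tin

### The arm

A 6-joint arm with a two-finger parallel gripper is mounted at the origin on the work surface. World frame = base frame: x ahead of the robot, y to its left, z up, the work surface at z = 0. Lengths are in m, angles in rad, forces in N, time in s.
With the tool pointing down it reaches from about 0.375 to 0.9 m from the base axis. Payload 3.1 kg.
Tool frame: the origin (TCP) lies at the very end of the fingers, on their centre line; the grasp point (between the pads) lies 19 mm behind it; z points along the fingers, y is the line along which they close (so a half turn about z gives the same grasp; the last joint's range is limited). The gripper opens to 85 mm and grips with 20 to 120 N. Pads are 22 mm wide; open, the fingers measure 114 mm over their backs; the gripper's body (76 mm by 85 mm) begins 54 mm behind the grasp point. The pads swing forward as they close: fully open they stand 13 mm farther back than shut.
Start: joints at [-0.178, 0.527, 1.433, -0, 1.181, -0.178], TCP at [0.625, 0, 0.231] pointing down, gripper open.
Joint ranges: [-3.08, 3.08], [-0.75, 2.2], [0.22, 2.44], [-1.43, 4.57], [0, 2.65], [-2.85, 2.85]. Speed limits (rad/s): [2.79, 2.79, 3.14, 3.14, 3.14, 3.14].

### API

Orientations are given as a unit quaternion [x, y, z, w].
In Python, from station import manip, vision gives the robot as it stands.
- The arm moves only by the tool drive_tool, never from a script. Its argument "deltas" is a list that holds one entry, the list of rows, each a list of 4 numbers: the shift along the tool's x, y, z in mm, then the turn about the tool's z in rad. A call has 1 to 5 rows; each row is the pose to reach, as a shift and turn from the pose commanded when the call began, along the tool's axes at that moment; what a row does not reach only later rows make up. A row lasts 1/12 s, in which the tool goes at most 41.7 mm and 7.16 degrees, less where a joint would pass 70% of its speed; a pose out of reach is approached as far as the arm can. A call with a gripper value outside its range is refused whole. "jaw" is the finger opening in mm, from 0 to 85.4, set as the call begins (left out, the last holds). The fingers move at their own pace and stop on an object; "force" is the grip in N (left out, the last holds). Time passes only in rows, so rows that repeat a pose let the fingers close. It gives the time, the measured TCP pose, the force, the opening and the grip force at its end, in the units of the state.
- manip.sense(): the state, without advancing time (a new reading comes with each control period).
- vision.snapshot(name): name is "scene" or "side" or "wrist"; returns the picture (400x640x3 uint8, red, green, blue); there is no depth.
- vision.camera_model(name): a dict with "camera_matrix" (3x3 intrinsics, pixels), "D" ([k1, k2, p1, p2, k3] as OpenCV has them; the pictures are not rectified), "rvec" (rotation vector, rad) and "tvec" (3), from world to camera coordinates, as OpenCV has them. Camera axes: x right, y down, z forward; pixel columns grow to the right and rows downward; lengths in m; the calibration is good to about 2 mm. A picture is of the moment at which its call begins: read the wrist's pose just before it. camera_model takes no time and is no camera call; for the wrist camera it gives the pose at the moment of the call.
- manip.sign_off(): hands the job in; it is judged then, once.
The state is a dict: "t": time; "q": joint angles; "qd": joint speeds; "tau": joint torques, N m; "tcp_pos": TCP position; "tool_rot": TCP orientation; "force": force on the tool from outside, world axes, zero at the start; "ft_torque": the same for the moment, N m; "finger_gap": opening from 0.0 (shut) to 1.0 (fully open); "gripper_force": force on a finger pad.
Only numpy, scipy, OpenCV 4.12 (cv2) and the standard library are available. Lean on these libraries where they do the work, as an engineer would, in place of code of your own. Each camera call takes 0.05 s, during which the arm holds its last target. There are 200 camera calls.

### The job

Slide the red-lidded sauce pot along its lane and up the ramp until it stands level and still on the rack's open ledge, leaving the other two pots where they are. Then pick it up, set it down gently and upright in the narrow compartment of the steel bento tin, and push the tin's lid fully shut. Never tip the pot over or let it drop, and do not disturb the other things on the worktop.

Things in the scene. Friction and masses are not known exactly. Their poses are not given: they have to be found in the camera images.
- rack: Bamboo rack, fixed, 230 (its x) x 170 (its y) x 40 mm high; origin at the centre of its underside. Three lanes along its x, centred at y = -55, 0, +55 mm, 50 mm wide between 5 mm partitions 40 mm high (x = -40 to +107; back wall at +107). Lane floor 6 mm high from x = +107 to +5, ramp from 6 to 18 mm high between x = +5 and -40, ledge beyond
- rack_ledge (a point): Middle of the open ledge, on its surface, at rack x = -77.5, y = 0, 18 mm high. The ledge is level and runs from rack x = -40 to its free front edge at x = -115, over the full 170 mm width, without walls. Axes as the rack's
- rack_slots (a point): Top of the lips, at rack x = +61, y = 0, 40 mm high. From rack x = +15 to +107 lips 4 mm thick overhang both sides of each lane by 8 mm, leaving a 34 mm wide slot open above its middle: pots cannot be lifted out there, but shut fingertips fit in behind a pot
- pot_red: Round lidded sauce pot with a red lid: white body 39 mm across and 15 mm high, lid 42 mm across and 7 mm thick, 22 mm high in all, about 50 g; origin at the centre of its underside, z up. It stands in one of the three lanes (any of them), its centre at rack x between +26 and +46 mm
- pot_green: The same pot with a green lid, in another lane; to be left alone
- pot_yellow: The same pot with a yellow lid, in another lane; to be left alone
- tin: Steel bento tin, fixed, 130 (its x) x 180 (its y) x 45 mm high, walls and floor 3 mm; origin at the centre of its underside. A divider across its length at y = -22.5 mm (39 mm high, 3 mm thick) parts a narrow compartment (y = -87 to -24, x = -62 to +62 mm) from a wide one on its +y side
- tin_slot (a point): Centre of the floor of the narrow compartment (3 mm above the worktop); axes as the tin's
- tin_hinge (a point): Middle of the lid's hinge line, on the tin's far (+x) rim, 46 mm above the worktop; the hinge line runs along the tin's y
- tin_lid (a joint): Angle of the tin's lid, rad: 0 = shut flat on the rim, 1.57 = standing upright on the far rim, up to 1.9 leaning away. The lid is a steel sheet 130 x 180 x 3 mm; its hinge is stiff, so it stays where it is left and takes 1 to 2 N at its edge to swing
- lid_edge (a point): Middle of the lid's free edge, 130 mm from the hinge; over the tin's near (-x) rim when shut, up in the air when open
- case: Pink plastic chopstick case lying on the worktop beyond the rack, 210 (its y) x 28 x 20 mm high; origin at the centre of its underside; bystander
- ramekin: Glass ramekin, 80 mm across, 45 mm high, origin at the centre of its underside; bystander
- steamer: Bamboo steamer basket with closed lid, 153 mm across, 100 mm high, origin at the centre of its underside; bystander
- spatula: Pink spatula, 230 mm long along its x, lying flat; bystander
Not all that is in view belongs to the job. What is shaped like the pot_red but blue or turquoise is not meant.

How it is judged:
On the way, in this order (a step that is already met when the one before it is completed fails the run):
1. the red pot stands level and still on the rack's ledge (x of pot_red in the frame of rack between -0.115 and -0.045 m and y of pot_red in the frame of rack between -0.085 and 0.085 m and z of pot_red in the frame of rack between 0.014 and 0.023 m and angle between pot_red's own z axis and vertical below 0.1 rad and linear speed of pot_red below 0.03 m/s), for 0.2 s.
2. the red pot stands upright on the floor of the tin's narrow compartment, released (x of pot_red in the frame of tin between -0.06 and 0.06 m and y of pot_red in the frame of tin between -0.086 and -0.025 m and z of pot_red in the frame of tin between -0.002 and 0.009 m and angle between pot_red's own z axis and vertical below 0.12 rad and linear speed of pot_red below 0.02 m/s and contact force between the fingers and pot_red below 0.05 N), for 0.2 s.
At the end, for the whole second after the job is handed in: The red pot stands upright (within 7 degrees), still and released, on the floor of the narrow compartment (under 9 mm high); the lid is shut (under 0.05 rad). The green and yellow pots are within 20 mm of their starts, the case, ramekin, steamer and spatula within 30 mm (all of step 2 and value of joint tin_lid below 0.05 rad); the robot touches nothing.
It fails at once if the red pot is tipped over (more than 45 degrees) (angle between pot_red's own z axis and vertical above 0.785 rad).
It fails at once if the red pot is dropped or flung (moves faster than 0.6 m/s out of the fingers) (linear speed of pot_red above 0.6 m/s and contact force between the fingers and pot_red below 0.05 N).
It fails at once if the green or the yellow pot is shifted more than 20 mm (distance of any of pot_green, pot_yellow from where it was at the start of the episode above 0.02 m).
It fails at once if the case, ramekin, steamer or spatula is shifted more than 30 mm (distance of any of case, ramekin, steamer, spatula from where it was at the start of the episode above 0.03 m).
It also fails if it takes over 70 s, if anything falls off the work surface, if the arm or the gripper's body presses on something with over 40 N, if the wrist force passes 120 N, or if a joint passes its speed limit or range.

## Working session

There is one attempt and no reset: what is moved stays moved. The work goes in short steps, Python scripts to look and compute and a tool call to move; the robot and the scene stay as the last step left them, time stands still between calls to the robot, and variables do not carry over. Pictures are saved under pics/ and viewed, at most 10 in all, crops included, and the job is handed in when it is done.

Besides the shell and the picture viewer there is one more tool, called after ">>>" as a command line: name --argument value ..., lists and objects as JSON in quotes. drive_tool: Moves the arm, as the interface text tells. Its arguments: {"type":"object","properties":{"deltas":{"type":"array"},"jaw":{"type":"number"},"force":{"type":"number"}},"required":["deltas"]}

```bash
mkdir -p pics
python3 - <<'E'
from station import manip, vision
import cv2
s=manip.sense(); print(s)
for n in ("scene","side"):
    im=vision.snapshot(n); cv2.imwrite(f"pics/{n}0.png",im[:,:,::-1])
    print(n,vision.camera_model(n))
print(vision.camera_model("wrist"))
im=vision.snapshot("wrist"); cv2.imwrite("pics/wrist0.png",im[:,:,::-1])
E
```

```text
{'t': 0.0, 'q': array([-1.78496091e-01,  5.28466087e-01,  1.43391268e+00,  5.74476615e-06,
        1.18138998e+00, -1.78501982e-01]), 'qd': array([-0.00071682, -0.00020403, -0.00037773, -0.00092168, -0.00028914,
       -0.00027965]), 'tau': array([ 2.50220628e-04, -4.42344439e+01, -1.78024775e+01, -2.06930472e-04,
        8.36740597e-03,  2.24214921e-05]), 'tcp_pos': array([6.24281397e-01, 1.63157026e-04, 2.30330365e-01]), 'tool_rot': array([ 7.07105053e-01,  7.07107672e-01, -6.18355364e-04, -8.95257295e-04]), 'force': array([0.15776055, 0.2077781 , 0.08012172]), 'ft_torque': array([-0.01266735, -0.02162499,  0.01154794]), 'gripper_force': 0.0, 'finger_gap': 0.9997535277611596}
scene {'camera_matrix': array([[384.41052447,   0.        , 320.25520204],
       [  0.        , 384.41052447, 196.0668102 ],
       [  0.        ,   0.        ,   1.        ]]), 'D': array([-0.01632045,  0.        ,  0.        ,  0.        ,  0.        ]), 'rvec': array([ 2.50520652,  0.66761251, -0.20712732]), 'tvec': array([-0.54638389, -0.17219631,  1.13489551])}
side {'camera_matrix': array([[396.32557247,   0.        , 320.80875105],
       [  0.        , 396.32557247, 193.85725873],
       [  0.        ,   0.        ,   1.        ]]), 'D': array([0.0236852, 0.       , 0.       , 0.       , 0.       ]), 'rvec': array([ 2.26669917, -0.53433845,  0.25923099]), 'tvec': array([-0.51941483,  0.23915021,  0.79757556])}
{'camera_matrix': array([[286.97928968,   0.        , 317.60796094],
       [  0.        , 286.97928968, 197.84769934],
       [  0.        ,   0.        ,   1.        ]]), 'D': array([-0.05305355,  0.        ,  0.        ,  0.        ,  0.        ]), 'rvec': array([-2.81909606e+00, -5.43765205e-04,  2.83446366e-03]), 'tvec': array([-0.62344987, -0.04325653,  0.38059743])}
```

View pics/scene0.png

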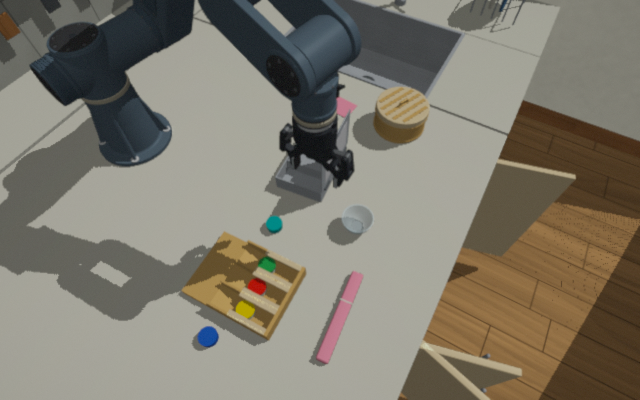

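View pics/side0.png

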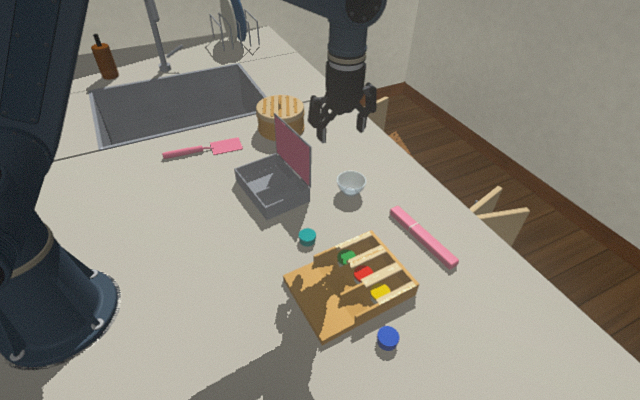

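View pics/wrist0.png

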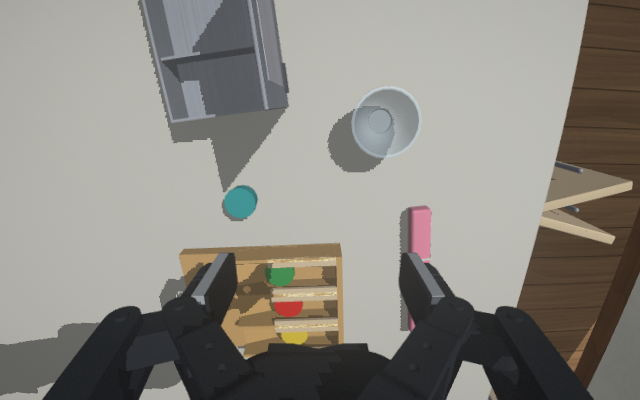

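The wrist view shows red as the middle pot (288,303), green (280,275), yellow (294,335). The tin is top left, around (215,60), with its narrow compartment facing the rack. The lid stands upright on the +x side.

```bash
cat > h.py <<'E'
import numpy as np, cv2, json
from scipy.optimize import least_squares
from station import manip, vision
def ray(m,uv):
    R,_=cv2.Rodrigues(np.array(m["rvec"])); t=np.array(m["tvec"])
    p=cv2.undistortPoints(np.array([[uv]],float),np.array(m["camera_matrix"]),np.array(m["D"]))[0,0]
    return -R.T@t, R.T@np.array([p[0],p[1],1])
def at(m,uv,z):
    c,d=ray(m,uv); return c+d*(z-c[2])/d[2]
def proj(m,P):
    return cv2.projectPoints(np.array(P,float).reshape(-1,3),np.array(m["rvec"]),np.array(m["tvec"]),np.array(m["camera_matrix"]),np.array(m["D"]))[0].reshape(-1,2)
def tri(obs):  # [(model,uv)]
    A=np.zeros((3,3));b=np.zeros(3)
    for m,uv in obs:
        c,d=ray(m,uv);d=d/np.linalg.norm(d);M=np.eye(3)-np.outer(d,d);A+=M;b+=M@c
    return np.linalg.solve(A,b)
def world(pose,P):  # pose x,y,yaw
    x,y,a=pose;P=np.array(P,float).reshape(-1,3);c,s=np.cos(a),np.sin(a)
    return np.c_[x+c*P[:,0]-s*P[:,1],y+s*P[:,0]+c*P[:,1],P[:,2]]
def fit(pose0,obs): # [(model,P,uv)]
    f=lambda q:np.concatenate([(proj(m,world(q,P))-uv).ravel() for m,P,uv in obs])
    r=least_squares(f,pose0,loss="soft_l1"); return r.x,f(r.x).reshape(-1,2).round(1)
def save(n,tag):
    m=vision.camera_model(n); im=vision.snapshot(n); cv2.imwrite(f"pics/{tag}.png",im[:,:,::-1])
    json.dump({k:np.asarray(v).tolist() for k,v in m.items()},open(f"pics/{tag}.json","w")); return m
def load(tag): return json.load(open(f"pics/{tag}.json"))
E
python3 - <<'E'
from h import *
for n in("scene","side","wrist"):
    m=vision.camera_model(n); json.dump({k:np.asarray(v).tolist() for k,v in m.items()},open(f"pics/{n}0.json","w"))
w=load("wrist0");print("cam",ray(w,(317,197))[0])
print("rack corners",at(w,(181,250),.018),at(w,(341,244),.04))
print("green,red,yel",[at(w,u,.028).round(3) for u in((280,275),(288,303),(294,335))])
print("tin near-wall corners",at(w,(173,122),.045),at(w,(287,107),.045), "ramekin",at(w,(386,122),.045),"teal",at(w,(240,202),.022))
def col(n):
    im=cv2.imread(f"pics/{n}.png").astype(int);b,g,r=im[...,0],im[...,1],im[...,2]
    M=dict(red=(r>150)&(g<50)&(b<50),green=(g>90)&(r<60)&(b<80),yel=(r>150)&(g>130)&(b<70))
    return {k:(np.argwhere(v).mean(0)[::-1].round(1),v.sum()) for k,v in M.items()}
for n in("scene0","side0"):
    c=col(n);print(n,c)
a,b=col("scene0"),col("side0")
for k in a: print(k,tri([(load("scene0"),a[k][0]),(load("side0"),b[k][0])]).round(4))
E
```

```text
cam [0.62425831 0.07962308 0.37354447]
rack corners [ 0.43056924 -0.11704937  0.018     ] [ 0.65403277 -0.09495964  0.04      ]
green,red,yel [array([ 0.571, -0.15 ,  0.028]), array([ 0.58 , -0.198,  0.028]), array([ 0.587, -0.258,  0.028])]
tin near-wall corners [0.46049197 0.05996445 0.045     ] [0.59008729 0.07494537 0.045     ] ramekin [0.69998938 0.05908679 0.045     ] teal [ 0.52247955 -0.04364149  0.022     ]
scene0 {'red': (array([256.4, 286.6]), np.int64(165)), 'green': (array([267.3, 264.7]), np.int64(136)), 'yel': (array([244.4, 309.4]), np.int64(209))}
side0 {'red': (array([nan, nan]), np.int64(0)), 'green': (array([342., 261.]), np.int64(1)), 'yel': (array([379.8, 290.8]), np.int64(177))}
red [nan nan nan]
green [ 0.566  -0.1385  0.006 ]
yel [ 0.5887 -0.2548  0.0293]<stdin>:11: RuntimeWarning: Mean of empty slice.
  ret = um.true_divide(
```

>>> drive_tool --deltas '[[[-40, -16, 0, 0], [-80, -32, 0, 0], [-120, -48, 0, 0], [-150, -60, 0, 0], [-150, -60, 0, 0]]]' --jaw 0

```text
t: 0.57
tcp_pos: [0.5629, -0.1559, 0.231]
tool_rot: [0.709, 0.705, -0.002, 0.0]
force: [-0.0, 0.1, 0.2]
finger_gap: 0.299
gripper_force: 0.0
```

>>> drive_tool --deltas '[[[0, 0, 0, 0], [0, 0, 0, 0], [0, 0, 0, 0], [0, 0, 0, 0]]]'

```text
t: 0.9
tcp_pos: [0.5654, -0.1486, 0.2312]
tool_rot: [0.706, 0.708, 0.0, -0.0]
force: [1.0, -0.4, -0.5]
finger_gap: -0.001
gripper_force: 0.0
```

Run:
```python
from h import *
s=manip.sense();print(s["t"],s["tcp_pos"],s["finger_gap"])
save("wrist","w1");im=cv2.imread("pics/w1.png")
cv2.imwrite("pics/w1c.png",cv2.resize(im[100:300,200:440],(720,600),interpolation=cv2.INTER_CUBIC))
```

```text
0.9 [ 0.56535816 -0.14857018  0.23121412] -0.0005895169740791566
```

View pics/w1c.png

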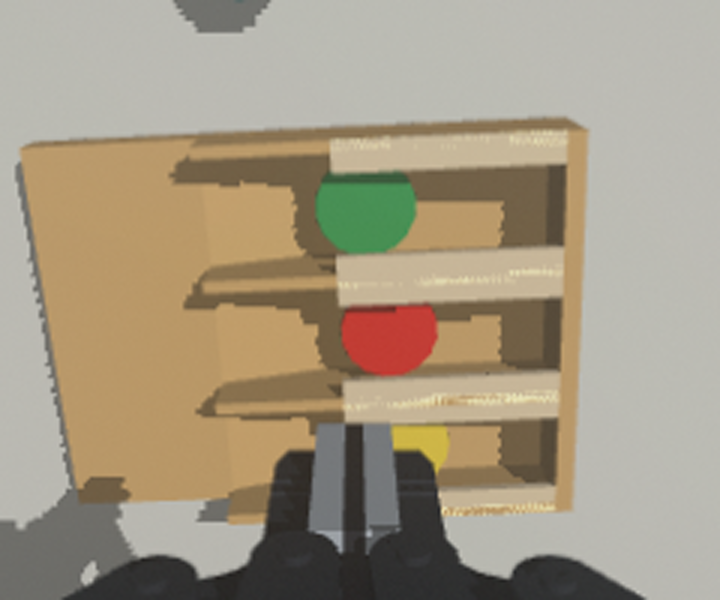

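The crop shows the whole rack. Its ledge corners are at (21,148) and (80,503), the lip ends at x≈340, and the red lid spans 341–438 at row 332 in the middle lane.

Run:
```python
from h import *
m=load("w1");px=lambda l:np.array(l,float)/3+[200,100]-[1/3,1/3]
P=[(-.115,.085,.018),(-.115,-.085,.018),(.015,.072,.04),(.015,.038,.04),(.015,.017,.04),(.015,-.017,.04),(.015,-.038,.04),(.107,.038,.04),(.107,.017,.04),(.107,-.017,.04),(.107,-.038,.04),(.115,.085,.04),(.115,-.085,.04)]
U=px([(21,148),(80,503),(332,173),(337,260),(340,305),(344,382),(347,423),(565,247),(562,295),(558,370),(556,415),(587,127),(572,512)])
q,r=fit([.55,-.19,.1],[(m,P,U)]);print("rack",q,r.tolist())
# free height
P=np.array(P);f=lambda v:(proj(m,world(v[:3],P+[0,0,v[3]]))-U).ravel()
print("with dz",least_squares(f,[*q,0]).x)
inv=lambda w:(np.array([[np.cos(q[2]),np.sin(q[2])],[-np.sin(q[2]),np.cos(q[2])]])@(w[:2]-q[:2])).round(4)
for n,l in dict(redL=(341,332),redR=(438,332),redB=(390,375),grL=(315,208),grR=(416,208),grB=(365,254)).items(): print(n,inv(at(m,px(l),.028)))
# two-view height of red lid / lips
w0=load("wrist0")
print("2view red",tri([(w0,(288,303)),(m,px((389,338)))]), "green",tri([(w0,(280,275)),(m,px((366,212)))]))
s=manip.sense()
for n,p in dict(behind=(.086,0,.06),red_end=(-.037,0,.0)).items(): print(n,world(q,[p]),)
print(s["tcp_pos"],s["tool_rot"])
```

```text
rack [ 0.54466037 -0.20319932  0.04879191] [[-0.4, -0.1], [-0.0, 0.0], [-0.1, -0.0], [-0.3, -1.2], [-0.4, 0.2], [-0.3, -0.3], [-0.5, 0.9], [-0.3, -0.3], [0.2, 0.2], [0.7, 0.5], [0.9, 0.4], [0.4, 0.4], [0.3, -0.8]]
with dz [ 0.54470498 -0.20358551  0.04853565 -0.00110108]
redL [0.0148 0.0007]
redR [ 0.0566 -0.0012]
redB [ 0.0352 -0.0204]
grL [0.007  0.0556]
grR [0.0484 0.0537]
grB [0.0266 0.0351]
2view red [ 0.57971649 -0.20928703  0.01438813] green [ 0.57047518 -0.14896023  0.02912701]
behind [[ 0.63055802 -0.19900488  0.06      ]]
red_end [[ 0.5077044 -0.2050039  0.       ]]
[ 0.56535016 -0.1485932   0.23123693] [ 7.06335225e-01  7.07877490e-01  2.66559787e-05 -9.14949651e-05]
```

>>> drive_tool --deltas '[[[-10, 12, 10, -0.01], [-24, 30, 30, -0.02], [-40, 48, 60, -0.04], [-50, 62, 95, -0.049], [-50, 62, 130, -0.049]]]'

```text
t: 1.37
tcp_pos: [0.6316, -0.202, 0.101]
tool_rot: [0.689, 0.725, 0.001, 0.004]
force: [0.9, -0.2, -1.2]
finger_gap: 0.001
gripper_force: 0.0
```

>>> drive_tool --deltas '[[[0, 0, 0, 0], [0, 0, 0, 0], [0, 0, 0, 0], [0, 0, 0, 0], [0, 0, 0, 0]]]'

```text
t: 1.78
tcp_pos: [0.6284, -0.2002, 0.1043]
tool_rot: [0.689, 0.724, 0.001, 0.002]
force: [1.3, 0.3, 1.7]
finger_gap: -0.004
gripper_force: 0.0
```

```bash
cat >> h.py <<'E'
RACK=[0.54466,-0.2034,0.0488]
def yaw(s):
    from scipy.spatial.transform import Rotation as R
    M=R.from_quat(s["tool_rot"]).as_matrix(); return np.arctan2(M[1,1],M[0,1]),M
def rel(s,pose): # tcp in frame
    a=pose[2];d=np.array(s["tcp_pos"])-[pose[0],pose[1],0]
    return np.array([np.cos(a)*d[0]+np.sin(a)*d[1],-np.sin(a)*d[0]+np.cos(a)*d[1],d[2]])
E
python3 - <<'E'
from h import *
s=manip.sense();print(s["t"],s["tcp_pos"],yaw(s)[0],rel(s,RACK),s["force"],s["tool_rot"])
save("wrist","w2");save("side","s2")
im=cv2.imread("pics/s2.png");cv2.imwrite("pics/s2c.png",cv2.resize(im[200:350,260:460],(800,600),interpolation=cv2.INTER_CUBIC))
E
```

```text
1.7833 [ 0.62841928 -0.20018395  0.10433867] 0.04971197809380586 [ 0.08381644 -0.00087361  0.10433867] [1.29251119 0.25626844 1.70658109] [6.89314147e-01 7.24458265e-01 6.96131647e-04 2.39653098e-03]
```

View pics/s2c.png

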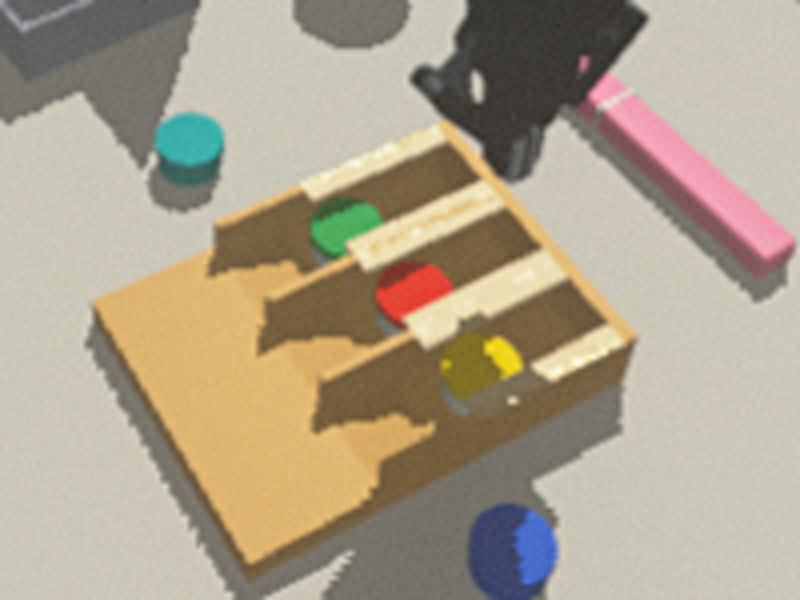

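The side crop shows the red lid at (415,292) in the middle lane and the fingertips above the back of the rack. I'll check the rack fit against this view.

Run:
```python
from h import *
m=load("s2");px=lambda l:np.array(l,float)/4+[260,200]-[.375,.375]
P=[(-.115,.085,.018),(-.115,-.085,.018),(.115,.085,.04),(.115,-.085,.04)]
U=px([(95,303),(250,562),(445,122),(635,338)])
print((proj(m,world(RACK,P))-U).round(1).tolist());print(fit(RACK,[(m,P,U)]))
w1=load("w1");p1=lambda l:np.array(l,float)/3+[200,100]-[1/3,1/3]
for a,b in (((21,148),(95,303)),((80,503),(250,562)),((587,127),(445,122)),((572,512),(635,338)),((340,305),(357,262)),((390,375),(415,330))): print(tri([(w1,p1(a)),(m,px(b))]).round(4))
s=manip.sense();print((proj(m,[s["tcp_pos"]])-[260,200])*4)
```

```text
[[-1.5, 0.4], [-0.8, 1.7], [-0.1, 0.2], [0.3, 0.4]]
(array([ 0.54658785, -0.20219281,  0.04870888]), array([[-0.9, -0.3],
       [-0.2,  0.7],
       [ 0.4, -0.4],
       [ 0.7, -0.4]]))
[ 0.4277 -0.1245  0.0193]
[ 0.4356 -0.2924  0.0206]
[ 0.6553 -0.1124  0.0402]
[ 0.6627 -0.2826  0.0418]
[ 0.5579 -0.182   0.0471]
[ 0.5763 -0.2207  0.0252]
[[502.06729158 169.37611176]]
```

>>> drive_tool --deltas '[[[1, 0, 15, 0], [1, 0, 32, 0], [1, 0, 50, 0], [1, 0, 68, 0], [1, 0, 78, 0]]]'

```text
t: 2.3
tcp_pos: [0.6264, -0.1987, 0.0226]
tool_rot: [0.69, 0.724, -0.0, -0.001]
force: [-0.7, 0.4, -0.8]
finger_gap: -0.001
gripper_force: 0.0
```

>>> drive_tool --deltas '[[[0, 0, 0, 0], [0, 0, 0, 0], [0, 0, 0, 0], [0, 0, 0, 0]]]'

```text
t: 2.63
tcp_pos: [0.6279, -0.1995, 0.0248]
tool_rot: [0.69, 0.724, 0.0, 0.001]
force: [1.2, 0.5, 0.6]
finger_gap: 0.0
gripper_force: 0.0
```

```bash
sed -i 's/^RACK=.*/RACK=[0.5453,-0.2029,0.0488]/' h.py
python3 - <<'E'
from h import *
s=manip.sense();print(s["t"],s["tcp_pos"],yaw(s)[0],rel(s,RACK),s["force"])
E
```

```text
2.6333 [ 0.62793642 -0.19948152  0.02483279] 0.049008303498185406 [ 0.08270479 -0.00061665  0.02483279] [1.17178591 0.46809127 0.59737851]
```

>>> drive_tool --deltas '[[[0, 0, 10, 0], [0, -4, 10, 0], [0, -8, 10, 0], [0, -12, 10, 0], [0, -16, 10, 0]]]'

```text
t: 3.05
tcp_pos: [0.6105, -0.1998, 0.0133]
tool_rot: [0.69, 0.724, 0.0, -0.0]
force: [-0.2, 0.3, -0.9]
finger_gap: 0.003
gripper_force: 0.1
```

>>> drive_tool --deltas '[[[0, -4, 0, 0], [0, -8, 0, 0], [0, -12, 0, 0], [0, -16, 0, 0], [0, -20, 0, 0]]]'

```text
t: 3.47
tcp_pos: [0.5908, -0.2009, 0.0135]
tool_rot: [0.69, 0.724, 0.0, 0.0]
force: [0.1, 0.2, 0.4]
finger_gap: 0.003
gripper_force: 0.3
```

Run:
```python
from h import *
s=manip.sense();print(s["t"],s["tcp_pos"],yaw(s)[0],rel(s,RACK),s["force"])
m=save("side","s3");im=cv2.imread("pics/s3.png").astype(int);b,g,r=im[...,0],im[...,1],im[...,2]
for k,v in dict(red=(r>120)&(g<60)&(b<60)).items():
    p=np.argwhere(v); print(k,len(p),p.mean(0)[::-1], rel({"tcp_pos":at(m,p.mean(0)[::-1],.028)},RACK))
```

```text
3.4667 [ 0.59075796 -0.20085859  0.01347439] 0.04889140183397022 [ 0.04550343 -0.00017849  0.01347439] [0.10734304 0.24155062 0.44256637]
red 83 [354.19277108 278.90361446] [ 0.01135515 -0.00318134  0.028     ]
```

>>> drive_tool --deltas '[[[0, -5, 0, 0], [0, -10, 0, 0], [0, -15, 0, 0], [0, -20, 0, 0], [0, -25, 0, 0]]]'

```text
t: 3.93
tcp_pos: [0.5655, -0.202, 0.0133]
tool_rot: [0.69, 0.724, 0.0, 0.0]
force: [2.5, -0.4, 2.5]
finger_gap: 0.0
gripper_force: 1.6
```

>>> drive_tool --deltas '[[[0, -5, -1.3, 0], [0, -10, -2.7, 0], [0, -15, -4, 0], [0, -20, -5.3, 0], [0, -25, -6.7, 0]]]'

```text
t: 4.35
tcp_pos: [0.5409, -0.2034, 0.0204]
tool_rot: [0.69, 0.724, 0.0, 0.0]
force: [1.8, 0.1, 0.9]
finger_gap: 0.003
gripper_force: 1.1
```

```bash
cat >> h.py <<'E'
def look(tag,z=.028):
    s=manip.sense();print(s["t"],s["tcp_pos"],yaw(s)[0],rel(s,RACK).round(4),s["force"])
    m=save("side",tag);im=cv2.imread(f"pics/{tag}.png").astype(int);b,g,r=im[...,0],im[...,1],im[...,2]
    p=np.argwhere((r>100)&(g<60)&(b<60)&(np.indices(r.shape)[1]>240)); print(len(p),p.mean(0)[::-1], rel({"tcp_pos":at(m,p.mean(0)[::-1],z)},RACK).round(4))
E
python3 -c "
from h import *
look('s4',.034)"
```

```text
4.35 [ 0.54091032 -0.20338078  0.02035388] 0.04884613740918674 [-0.0044 -0.0003  0.0204] [1.79880307 0.12796737 0.91132513]
128 [335.7734375 285.96875  ] [-0.0342 -0.0027  0.034 ]
```

>>> drive_tool --deltas '[[[0, -5, -1.3, 0], [0, -10, -2.7, 0], [0, -15, -4, 0], [0, -20, -5.3, 0], [0, -24, -5.8, 0]]]'

```text
t: 4.82
tcp_pos: [0.5162, -0.2043, 0.0259]
tool_rot: [0.69, 0.724, -0.0, -0.0]
force: [-0.2, 0.2, 0.1]
finger_gap: -0.002
gripper_force: 0.1
```

>>> drive_tool --deltas '[[[0, -4, 0, 0], [0, -8, 0, 0], [0, -11, 0, 0], [0, -12, 0, 0], [0, -12, 0, 0]]]'

```text
t: 5.23
tcp_pos: [0.5047, -0.2049, 0.0257]
tool_rot: [0.69, 0.724, -0.0, -0.0]
force: [-0.5, 0.1, -0.7]
finger_gap: -0.003
gripper_force: 0.1
```

>>> drive_tool --deltas '[[[0, 0, 0, 0], [0, 0, 0, 0], [0, 3, 0, 0], [0, 3, 0, 0]]]'

```text
t: 5.57
tcp_pos: [0.5089, -0.205, 0.0259]
tool_rot: [0.69, 0.724, 0.0, 0.001]
force: [0.6, 0.2, -0.1]
finger_gap: -0.0
gripper_force: 0.0
```

```bash
python3 -c "
from h import *
look('s5',.040)"
```

```text
5.5667 [ 0.50889266 -0.20499629  0.02588015] 0.04919753738016631 [-0.0365 -0.0003  0.0259] [ 0.60681364  0.17269188 -0.10618675]
85 [321.56470588 295.57647059] [-0.0731 -0.0115  0.04  ]
```

>>> drive_tool --deltas '[[[0, 2, -15, 0], [0, 2, -45, 0], [10, 4, -80, 0], [30, 8, -110, 0], [40, 8, -140, 0]]]'

```text
t: 6.03
tcp_pos: [0.5141, -0.1631, 0.1672]
tool_rot: [0.69, 0.724, 0.0, -0.0]
force: [0.6, 0.3, -0.3]
finger_gap: -0.001
gripper_force: 0.0
```

>>> drive_tool --deltas '[[[0, 0, -40, 0], [0, 0, -40, 0], [0, 0, -40, 0], [0, 0, -40, 0], [0, 0, -40, 0]]]'

```text
t: 6.45
tcp_pos: [0.5131, -0.164, 0.2045]
tool_rot: [0.69, 0.724, -0.0, -0.001]
force: [0.8, -0.5, -0.5]
finger_gap: -0.001
gripper_force: 0.0
```

Run:
```python
from h import *
look("s6",.04)
m=save("wrist","w3");im=cv2.imread("pics/w3.png")
print(proj(m,world(RACK,[(-.075,0,.04)])))
a=cv2.imread("pics/w3.png")[130:330,140:440];b=cv2.imread("pics/s6.png")[220:345,260:450]
b=cv2.resize(b,(300,197))
cv2.imwrite("pics/w3c.png",cv2.resize(a,(800,533),interpolation=cv2.INTER_CUBIC))
h=im.astype(int);B,G,R=h[...,0],h[...,1],h[...,2];v=((R>100)&(G<60)&(B<60)).astype(np.uint8)
n,l,st,c=cv2.connectedComponentsWithStats(v);print(st[1:],c[1:])
```

```text
6.45 [ 0.51309273 -0.16403177  0.2045086 ] 0.04878379083730285 [-0.0303  0.0404  0.2045] [ 0.84651177 -0.50806274 -0.52488441]
18 [320.         295.72222222] [-0.076  -0.0103  0.04  ]
[[279.6493664  212.22851567]]
[[284 196   1   1   1]
 [289 198   3   3   3]
 [294 203   1   1   1]
 [295 205   1   1   1]
 [296 207   1   1   1]] [[284. 196.]
 [290. 199.]
 [294. 203.]
 [295. 205.]
 [296. 207.]]
```

View pics/w3c.png

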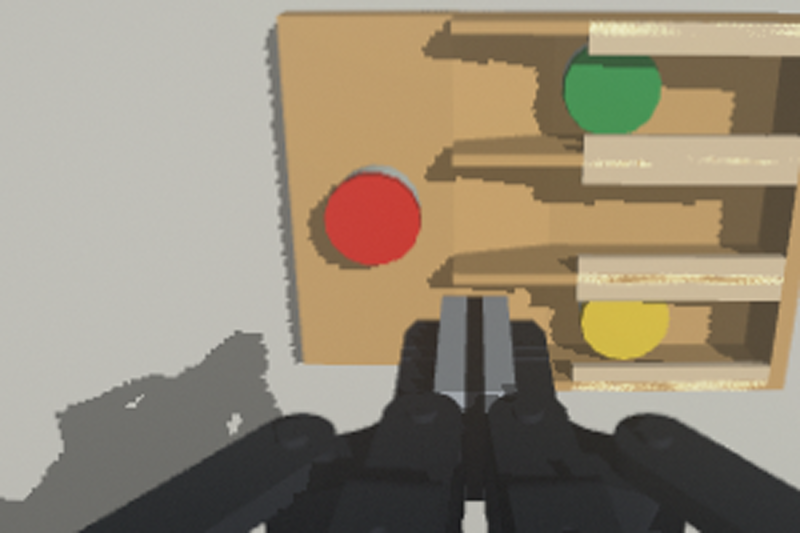

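The red pot stands on the ledge with its centre at crop (373,219), matching rack (-0.075, 0). Next I grasp it.

>>> drive_tool --deltas '[[[-10, -11, 10, 0], [-20, -22, 30, 0], [-30, -34, 55, 0], [-40, -45, 85, 0], [-40, -45, 110, 0]]]' --jaw 64

```text
t: 6.97
tcp_pos: [0.4687, -0.2075, 0.0935]
tool_rot: [0.69, 0.723, -0.001, -0.002]
force: [0.2, 0.7, 0.1]
finger_gap: 0.711
gripper_force: 0.0
```

>>> drive_tool --deltas '[[[0, 0, 0, 0], [0, 0, 0, 0], [0, 0, 0, 0], [0, 0, 0, 0], [0, 0, 0, 0]]]'

```text
t: 7.38
tcp_pos: [0.4723, -0.2069, 0.0972]
tool_rot: [0.689, 0.724, 0.0, 0.002]
force: [0.4, 0.4, -0.0]
finger_gap: 0.75
gripper_force: 0.0
```

```bash
python3 -c "
from h import *
s=manip.sense();print(s['t'],s['tcp_pos'],yaw(s)[0],rel(s,RACK).round(4),s['finger_gap'])"
```

```text
7.3833 [ 0.47226511 -0.20692516  0.09722338] 0.04978861068706996 [-0.0731 -0.0005  0.0972] 0.7499465867475912
```

>>> drive_tool --deltas '[[[0, -1, 18, 0], [0, -1, 36, 0], [0, -1, 52, 0], [0, -1, 64, 0], [0, -1, 70, 0]]]'

```text
t: 7.8
tcp_pos: [0.4704, -0.2065, 0.0256]
tool_rot: [0.689, 0.724, 0.0, 0.0]
force: [-0.0, -0.3, 0.4]
finger_gap: 0.748
gripper_force: 0.0
```

>>> drive_tool --deltas '[[[0, 0, 0, 0], [0, 0, 0, 0], [0, 0, 1, 0], [0, 0, 1, 0]]]'

```text
t: 8.13
tcp_pos: [0.4707, -0.207, 0.0257]
tool_rot: [0.69, 0.724, 0.0, 0.001]
force: [0.5, 0.8, -0.4]
finger_gap: 0.747
gripper_force: 0.0
```

>>> drive_tool --deltas '[[[0, 0, 0, 0], [0, 0, 0, 0], [0, 0, 0, 0], [0, 0, 0, 0], [0, 0, 0, 0]]]' --jaw 30 --force 25

```text
t: 8.55
tcp_pos: [0.4704, -0.2069, 0.0256]
tool_rot: [0.69, 0.724, 0.0, 0.001]
force: [-0.6, 1.5, 6.1]
finger_gap: 0.476
gripper_force: 24.7
```

>>> drive_tool --deltas '[[[0, 0, 0, 0], [0, 0, 0, 0], [0, 0, 0, 0], [0, 0, 0, 0], [0, 0, 0, 0]]]'

```text
t: 8.97
tcp_pos: [0.4704, -0.2069, 0.0256]
tool_rot: [0.69, 0.724, 0.0, 0.001]
force: [-0.5, -0.2, 6.0]
finger_gap: 0.478
gripper_force: 24.7
```

```bash
python3 -c "
from h import *
s=manip.sense();print(s['t'],s['tcp_pos'],yaw(s)[0],rel(s,RACK).round(4),s['finger_gap'],s['gripper_force'],s['force'])"
```

```text
8.9667 [ 0.4703999  -0.20687675  0.02556899] 0.049016588189832365 [-0.075  -0.0003  0.0256] 0.47824256662486836 24.660553336143494 [-0.50717093 -0.20707653  5.9771174 ]
```

>>> drive_tool --deltas '[[[0, 0, -8, 0], [0, 0, -24, 0], [0, 0, -48, 0], [0, 0, -72, 0], [0, 0, -100, 0]]]'

```text
t: 9.38
tcp_pos: [0.4693, -0.2061, 0.1254]
tool_rot: [0.69, 0.724, -0.0, -0.001]
force: [1.1, -0.0, -0.3]
finger_gap: 0.477
gripper_force: 25.4
```

>>> drive_tool --deltas '[[[15, 3, -30, 0], [40, 8, -55, 0], [70, 12, -80, 0], [100, 15, -95, 0], [130, 20, -100, 0]]]'

```text
t: 9.8
tcp_pos: [0.4846, -0.0751, 0.2279]
tool_rot: [0.69, 0.724, 0.001, 0.002]
force: [1.7, -0.0, -1.3]
finger_gap: 0.475
gripper_force: 25.4
```

>>> drive_tool --deltas '[[[28, 2, 0, 0], [54, 4, 0, 0], [75, 6, 0, 0], [88, 8, 0, 0], [92, 8, 0, 0]]]'

```text
t: 10.22
tcp_pos: [0.4866, 0.0186, 0.2251]
tool_rot: [0.689, 0.725, 0.0, -0.0]
force: [-0.0, 0.5, -0.7]
finger_gap: 0.474
gripper_force: 25.4
```

>>> drive_tool --deltas '[[[0, 0, 0, 0], [0, 0, 0, 0], [0, 0, 0, 0], [0, 0, 0, 0], [0, 0, 0, 0]]]'

```text
t: 10.63
tcp_pos: [0.4873, 0.0156, 0.2248]
tool_rot: [0.69, 0.724, -0.0, -0.0]
force: [-0.4, -0.3, -0.1]
finger_gap: 0.477
gripper_force: 25.4
```

Run:
```python
from h import *
s=manip.sense();print(s['t'],s['tcp_pos'],yaw(s)[0],s['finger_gap'],s['gripper_force'],s['force'])
save("side","s7");save("wrist","w4")
im=cv2.imread("pics/w4.png");cv2.imwrite("pics/w4c.png",cv2.resize(im[0:330,120:560],(800,600),interpolation=cv2.INTER_CUBIC))
im=cv2.imread("pics/s7.png");cv2.imwrite("pics/s7c.png",cv2.resize(im[100:250,200:400],(800,600),interpolation=cv2.INTER_CUBIC))
```

```text
10.6333 [0.48725694 0.01558753 0.22476427] 0.0476178567422169 0.4765009548164308 25.43992191553116 [-0.44242606 -0.26682997 -0.13601517]
```

View pics/w4c.png

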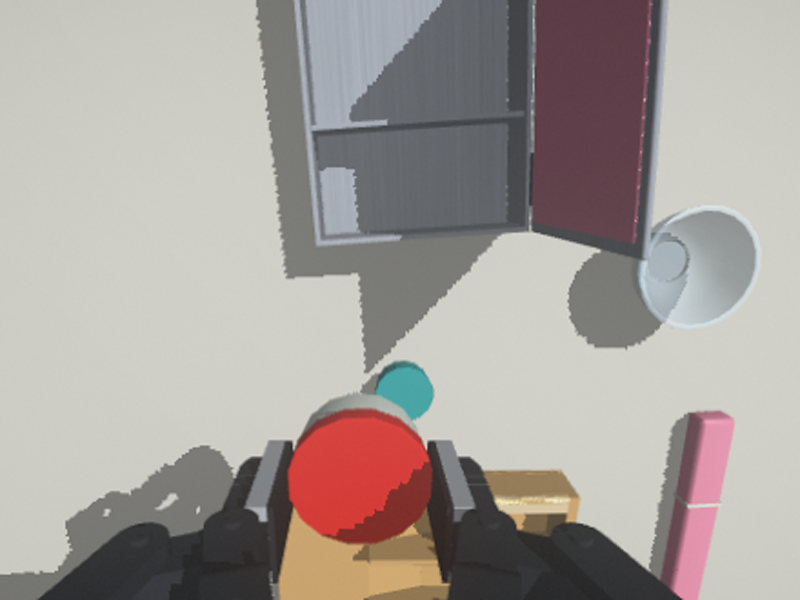

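View pics/s7c.png

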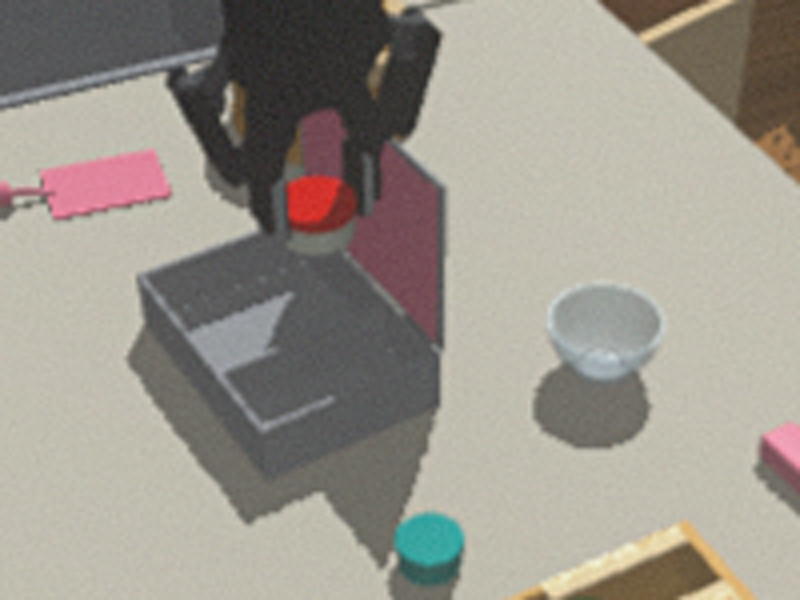

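Wrist crop: the tin corners are at (318,245) and (529,230), with the divider at row ~122. The lid's near free corner is at (645,258). The pot hangs upright in the grip, and the side crop agrees.

Run:
```python
from h import *
w,s=load("w4"),load("s7");pw=lambda l:np.array(l,float)/(800/440)+[120,0]-[.2,.2];ps=lambda l:np.array(l,float)/4+[200,100]-[.375,.375]
Pw=[(-.065,-.09,.045),(.065,-.09,.045),(-.062,-.0225,.039),(.062,-.0225,.039)];Uw=pw([(318,245),(529,230),(316,129),(522,116)])
Ps=[(-.065,-.09,.045),(-.065,.09,.045),(.065,-.09,.045)];Us=ps([(265,432),(139,276),(440,350)])
for o in ([(w,Pw,Uw)],[(s,Ps,Us)],[(w,Pw,Uw),(s,Ps,Us)]): q,r=fit([.515,.157,.1],o);print(q,r.tolist())
for a,b in zip(((318,245),(529,230)),((265,432),(440,350))): print("tri",tri([(w,pw(a)),(s,ps(b))]))
L=tri([(w,pw((645,258))),(s,ps((443,187)))]);print("lid corner",L,rel({"tcp_pos":L},q))
g=lambda v:(np.vstack([proj(w,world(q,[(.065-.13*np.cos(v[0]),-.09,.046+.13*np.sin(v[0]))]))-pw((645,258)),proj(s,world(q,[(.065-.13*np.cos(v[0]),-.09,.046+.13*np.sin(v[0]))]))-ps((443,187))])).ravel()
r=least_squares(g,[1.6]);print("lid",r.x,r.fun)
st=manip.sense();print(rel(st,q))
# pot hang: triangulate lid top centre
print("pot lid",tri([(w,pw((360,478))),(s,ps((320,205)))]))
```

```text
[0.51281448 0.15601715 0.11489459] [[-0.6, 0.6], [0.7, 1.3], [-1.9, -0.4], [1.5, -1.0]]
[0.5151125  0.15813505 0.13236742] [[-0.0, -0.4], [-0.8, -0.3], [0.8, 0.6]]
[0.51331484 0.15607701 0.11456343] [[-0.1, 0.6], [1.1, 1.2], [-1.5, -0.5], [1.9, -1.0], [-1.2, 0.4], [-0.8, -0.1], [0.2, 1.7]]
tri [0.46063554 0.0594377  0.04528059]
tri [0.58674454 0.07541535 0.04969071]
lid corner [0.58998625 0.07590158 0.1764397 ] [ 0.06700372 -0.08841439  0.1764397 ]
lid [1.58507671] [0.17672616 2.41390886 0.10629815 0.66858746]
[-0.04195346 -0.1363315   0.2247618 ]
pot lid [0.48858854 0.0148037  0.23625173]
```

>>> drive_tool --deltas '[[[12, 4, 0, -0.01], [34, 11, 0, -0.03], [60, 19, 0, -0.05], [78, 25, 5, -0.065], [84, 27, 20, -0.07]]]'

```text
t: 11.15
tcp_pos: [0.5126, 0.1037, 0.2065]
tool_rot: [0.663, 0.749, 0.002, 0.002]
force: [0.7, -0.3, -0.9]
finger_gap: 0.476
gripper_force: 25.4
```

>>> drive_tool --deltas '[[[0, 0, 25, 0], [0, 0, 50, 0], [0, 0, 75, 0], [0, 0, 95, 0], [0, 0, 105, 0]]]'

```text
t: 11.57
tcp_pos: [0.5087, 0.1014, 0.0974]
tool_rot: [0.664, 0.748, -0.001, -0.002]
force: [-0.6, -0.3, -1.3]
finger_gap: 0.477
gripper_force: 25.5
```

>>> drive_tool --deltas '[[[0, 0, 0, 0], [0, 0, 0, 0], [0, 0, 0, 0], [0, 0, 0, 0], [0, 0, 0, 0]]]'

```text
t: 11.98
tcp_pos: [0.511, 0.1016, 0.101]
tool_rot: [0.664, 0.748, 0.001, 0.001]
force: [0.4, 0.4, -0.7]
finger_gap: 0.473
gripper_force: 25.5
```

```bash
echo 'TIN=[.514,.1568,.118]' >>h.py
python3 - <<'E'
from h import *
s=manip.sense();print(s['t'],s['tcp_pos'],yaw(s)[0],rel(s,TIN),s['gripper_force'],s['force'])
save("side","s8");save("scene","c8");save("wrist","w8")
a=cv2.imread("pics/w8.png")[100:400,170:470];b=cv2.imread("pics/s8.png")[120:240,210:330]
cv2.imwrite("pics/m8.png",np.hstack([cv2.resize(a,(400,400),interpolation=cv2.INTER_CUBIC),cv2.resize(b,(400,400),interpolation=cv2.INTER_CUBIC)]))
E
```

```text
11.9833 [0.51098008 0.10164656 0.10104151] 0.11903246271274551 [-0.00949193 -0.05441438  0.10104151] 25.461398363113403 [ 0.35002027  0.38094058 -0.71225068]
```

View pics/m8.png

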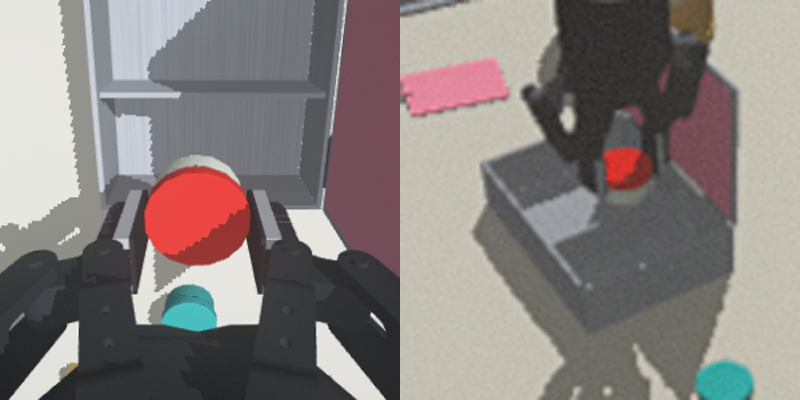

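The pot is over the narrow compartment. I'll verify the tin's corners from this closer wrist view: inner near wall at row ~207, divider at row ~90.

Run:
```python
from h import *
w=load("w8");im=cv2.imread("pics/w8.png")
p=lambda l:np.array(l,float)/(4/3)+[170,100]-[.1,.1]
for n,u,z in(("div L",(101,92),.039),("div R",(325,92),.039),("nearL",(100,207),.045),("nearR",(322,208),.045)):
    print(n,rel({"tcp_pos":at(w,p(u),z)},TIN).round(4), (proj(w,world(TIN,[{"div L":(-.062,-.0225,.039),"div R":(.062,-.0225,.039),"nearL":(-.065,-.09,.045),"nearR":(.065,-.09,.045)}[n]]))-p([u])).round(1))
```

```text
div L [-0.063 -0.021  0.039] [[1.5 2. ]]
div R [ 0.0599 -0.0208  0.039 ] [[2.6 2.2]]
nearL [-0.0676 -0.0888  0.045 ] [[3.4 1.4]]
nearR [ 0.0637 -0.0896  0.045 ] [[1.5 0.5]]
```

>>> drive_tool --deltas '[[[0, 0, 12, 0], [0, 0, 28, 0], [0, 0, 44, 0], [0, 0, 58, 0], [0, 0, 68, 0]]]'

```text
t: 12.55
tcp_pos: [0.5098, 0.1017, 0.031]
tool_rot: [0.664, 0.748, -0.0, -0.0]
force: [-0.1, 0.1, -0.6]
finger_gap: 0.473
gripper_force: 25.5
```

>>> drive_tool --deltas '[[[0, 0, 4, 0], [0, 0, 8, 0], [0, 0, 11, 0], [0, 0, 14, 0], [0, 0, 14, 0]]]'

```text
t: 12.97
tcp_pos: [0.5102, 0.1017, 0.0178]
tool_rot: [0.664, 0.748, 0.0, 0.0]
force: [0.2, 0.3, 0.4]
finger_gap: 0.472
gripper_force: 25.5
```

>>> drive_tool --deltas '[[[0, 0, 1, 0], [0, 0, 2, 0], [0, 0, 2, 0], [0, 0, 2, 0], [0, 0, 2, 0]]]'

```text
t: 13.38
tcp_pos: [0.5102, 0.1017, 0.016]
tool_rot: [0.664, 0.748, 0.0, 0.0]
force: [-0.1, -0.6, -0.5]
finger_gap: 0.469
gripper_force: 25.5
```

>>> drive_tool --deltas '[[[0, 0, 1, 0], [0, 0, 2, 0], [0, 0, 3, 0], [0, 0, 3, 0], [0, 0, 3, 0]]]'

```text
t: 13.8
tcp_pos: [0.51, 0.1017, 0.0127]
tool_rot: [0.664, 0.748, -0.0, -0.0]
force: [1.1, -0.2, -0.8]
finger_gap: 0.473
gripper_force: 25.5
```

>>> drive_tool --deltas '[[[0, 0, 0.5, 0], [0, 0, 1, 0], [0, 0, 1.5, 0], [0, 0, 1.5, 0], [0, 0, 1.5, 0]]]'

```text
t: 14.22
tcp_pos: [0.51, 0.1017, 0.0113]
tool_rot: [0.664, 0.748, -0.0, -0.0]
force: [0.1, -0.3, -0.3]
finger_gap: 0.478
gripper_force: 25.5
```

>>> drive_tool --deltas '[[[0, 0, 0.5, 0], [0, 0, 1, 0], [0, 0, 1, 0], [0, 0, 1, 0]]]'

```text
t: 14.55
tcp_pos: [0.5101, 0.1017, 0.0106]
tool_rot: [0.664, 0.748, 0.0, 0.0]
force: [-0.7, 0.0, 2.7]
finger_gap: 0.476
gripper_force: 25.7
```

>>> drive_tool --deltas '[[[0, 0, 0.5, 0], [0, 0, 1, 0], [0, 0, 1, 0], [0, 0, 1, 0]]]'

```text
t: 14.88
tcp_pos: [0.5101, 0.1017, 0.0105]
tool_rot: [0.664, 0.748, 0.0, 0.0]
force: [-1.7, 0.0, 11.4]
finger_gap: 0.476
gripper_force: 26.3
```

>>> drive_tool --deltas '[[[0, 0, -1, 0], [0, 0, -1, 0], [0, 0, -1, 0]]]'

```text
t: 15.13
tcp_pos: [0.5103, 0.1017, 0.0106]
tool_rot: [0.664, 0.748, 0.0, 0.0]
force: [-0.8, -0.8, 6.3]
finger_gap: 0.478
gripper_force: 25.9
```

>>> drive_tool --deltas '[[[0, 0, 0, 0], [0, 0, 0, 0], [0, 0, 0, 0], [0, 0, 0, 0], [0, 0, 0, 0]]]' --jaw 60

```text
t: 15.55
tcp_pos: [0.51, 0.1017, 0.0101]
tool_rot: [0.664, 0.748, -0.0, -0.0]
force: [0.2, -0.2, -0.1]
finger_gap: 0.698
gripper_force: 0.0
```

>>> drive_tool --deltas '[[[0, 0, -3, 0], [0, 0, -10, 0], [0, 0, -25, 0], [0, 0, -50, 0], [0, 0, -80, 0]]]'

```text
t: 15.97
tcp_pos: [0.5088, 0.1016, 0.0904]
tool_rot: [0.664, 0.748, -0.001, -0.001]
force: [0.2, 1.6, 0.6]
finger_gap: 0.703
gripper_force: 0.0
```

>>> drive_tool --deltas '[[[0, 0, -30, 0], [0, 0, -65, 0], [0, 0, -100, 0], [0, 0, -130, 0], [0, 0, -130, 0]]]' --jaw 0

```text
t: 16.38
tcp_pos: [0.5139, 0.1018, 0.2271]
tool_rot: [0.664, 0.748, 0.005, 0.005]
force: [1.5, 0.4, -0.2]
finger_gap: 0.009
gripper_force: 0.0
```

Run:
```python
from h import *
s=manip.sense();print(s['t'],s['tcp_pos'],yaw(s)[0],rel(s,TIN),s['finger_gap'],s['force'])
save("side","s9")
cv2.imwrite("pics/s9c.png",cv2.resize(cv2.imread("pics/s9.png")[100:220,210:370],(800,600),interpolation=cv2.INTER_CUBIC))
```

```text
16.3833 [0.51385483 0.10178769 0.22712276] 0.11932415667970366 [-0.00662056 -0.05461267  0.22712276] 0.009224563032070723 [ 1.54151046  0.38772292 -0.1503852 ]
```

View pics/s9c.png

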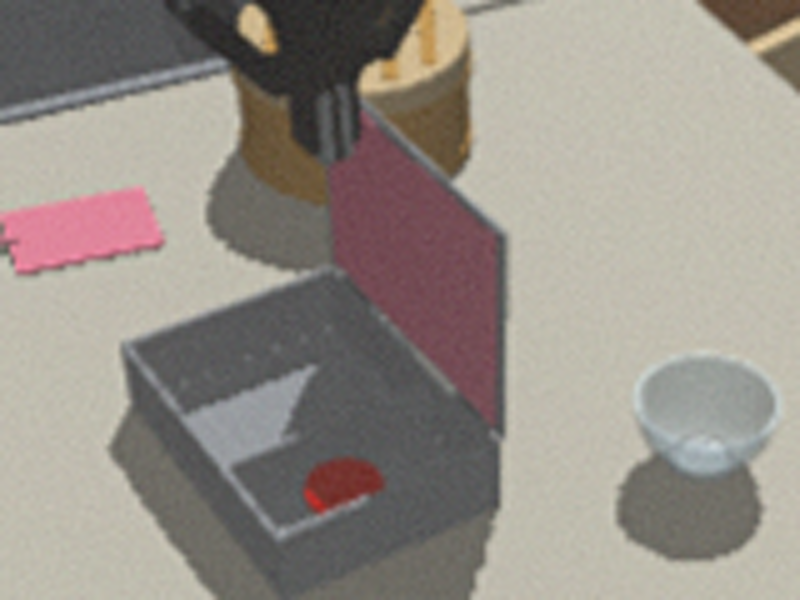

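The red pot stands upright in the narrow compartment at (343,485), and the fingers are clear. Next I go over the lid and behind it.

>>> drive_tool --deltas '[[[8, 20, 0, 0], [16, 46, 0, 0], [24, 74, 0, 0], [32, 100, 0, 0], [40, 118, 0, 0]]]'

```text
t: 16.85
tcp_pos: [0.6237, 0.1558, 0.2189]
tool_rot: [0.664, 0.748, -0.0, -0.0]
force: [0.3, -0.8, 1.5]
finger_gap: -0.0
gripper_force: 0.0
```

>>> drive_tool --deltas '[[[0, 0, 0, 0], [0, 0, 0, 0], [0, 0, 0, 0], [0, 0, 0, 0], [0, 0, 0, 0]]]'

```text
t: 17.27
tcp_pos: [0.6212, 0.1549, 0.2201]
tool_rot: [0.664, 0.748, -0.001, -0.001]
force: [0.2, -0.5, -0.4]
finger_gap: 0.0
gripper_force: 0.0
```

Run:
```python
from h import *
s=manip.sense();print(s['t'],s['tcp_pos'],yaw(s)[0],rel(s,TIN),s['finger_gap'],s['force'])
```

```text
17.2667 [0.62122951 0.15491038 0.22012338] 0.11858367897973933 [ 0.10626139 -0.01450022  0.22012338] 0.0004385790650115612 [ 0.19960447 -0.52134688 -0.41477502]
```

>>> drive_tool --deltas '[[[0, 0, 12, 0], [0, 0, 30, 0], [0, 0, 48, 0], [0, 0, 60, 0], [0, 0, 64, 0]]]'

```text
t: 17.68
tcp_pos: [0.6204, 0.155, 0.1535]
tool_rot: [0.664, 0.748, -0.002, -0.002]
force: [-0.7, -0.2, -0.2]
finger_gap: -0.0
gripper_force: 0.0
```

>>> drive_tool --deltas '[[[0, -8, 0, 0], [0, -16, 0, 0], [0, -24, 0, 0], [0, -33, 0, 0], [0, -42, 1, 0]]]'

```text
t: 18.1
tcp_pos: [0.5808, 0.1504, 0.1566]
tool_rot: [0.664, 0.748, 0.001, 0.001]
force: [1.0, -0.7, 0.6]
finger_gap: -0.001
gripper_force: 0.6
```

Run:
```python
from h import *
s=manip.sense();print(s['t'],yaw(s)[0],rel(s,TIN),s['force'])
```

```text
18.1 0.11902920504958432 [ 0.0656299  -0.01419481  0.15660454] [ 0.99696912 -0.69522506  0.59605224]
```

>>> drive_tool --deltas '[[[0, -13, 3, 0], [0, -23, 6, 0], [0, -33, 11, 0], [0, -43, 16, 0], [0, -52, 22, 0]]]'

```text
t: 18.52
tcp_pos: [0.5285, 0.1442, 0.1343]
tool_rot: [0.664, 0.748, 0.001, 0.001]
force: [0.9, 0.3, 1.0]
finger_gap: 0.001
gripper_force: 0.5
```

>>> drive_tool --deltas '[[[0, -8, 7, 0], [0, -16, 15, 0], [0, -23, 23, 0], [0, -29, 33, 0], [0, -34, 42, 0]]]'

```text
t: 18.93
tcp_pos: [0.4943, 0.1402, 0.0918]
tool_rot: [0.664, 0.748, 0.0, 0.0]
force: [0.4, 1.2, 0.7]
finger_gap: -0.003
gripper_force: 0.4
```

Run:
```python
from h import *
s=manip.sense();print(s['t'],yaw(s)[0],rel(s,TIN),s['force'])
```

```text
18.9333 0.11918047916740586 [-0.02149284 -0.01420906  0.09184211] [0.42640153 1.17411535 0.73461923]
```

>>> drive_tool --deltas '[[[0, -4, 10, 0], [0, -7, 21, 0], [0, -9, 31, 0], [0, -10, 37, 0], [0, -10, 40, 0]]]'

```text
t: 19.35
tcp_pos: [0.4844, 0.139, 0.0511]
tool_rot: [0.664, 0.748, -0.0, -0.0]
force: [-0.5, 1.3, 0.5]
finger_gap: 0.002
gripper_force: 0.3
```

>>> drive_tool --deltas '[[[0, 0, 1, 0], [0, 0, 2, 0], [0, 0, 2, 0], [0, 0, 2, 0]]]'

```text
t: 19.68
tcp_pos: [0.486, 0.1391, 0.0497]
tool_rot: [0.664, 0.748, 0.0, 0.0]
force: [0.0, -0.1, 0.6]
finger_gap: -0.003
gripper_force: 0.0
```

>>> drive_tool --deltas '[[[0, 0, 1, 0], [0, 0, 2, 0], [0, 0, 2, 0], [0, 0, 2, 0]]]'

```text
t: 20.02
tcp_pos: [0.4861, 0.1391, 0.0489]
tool_rot: [0.664, 0.748, 0.001, 0.001]
force: [-1.8, 0.0, 12.1]
finger_gap: 0.003
gripper_force: 5.9
```

>>> drive_tool --deltas '[[[0, 0, 0.5, 0], [0, 0, 1, 0], [0, 0, 1, 0], [0, 0, 1, 0]]]'

```text
t: 20.35
tcp_pos: [0.4861, 0.1391, 0.0488]
tool_rot: [0.664, 0.748, 0.001, 0.001]
force: [-3.7, -1.4, 20.1]
finger_gap: 0.003
gripper_force: 9.7
```

The lid stops rigidly at z = 0.0488, which is its shut height. I'll retreat and check.

>>> drive_tool --deltas '[[[0, 0, -4, 0], [0, 0, -15, 0], [0, 0, -40, 0], [0, 0, -75, 0], [0, 0, -110, 0]]]'

```text
t: 20.77
tcp_pos: [0.4847, 0.1389, 0.1569]
tool_rot: [0.664, 0.748, -0.001, -0.001]
force: [0.0, 0.1, -0.6]
finger_gap: 0.002
gripper_force: 0.0
```

>>> drive_tool --deltas '[[[-30, 0, -20, 0], [-60, 0, -40, 0], [-90, 0, -50, 0], [-90, 0, -50, 0], [-90, 0, -50, 0]]]'

```text
t: 21.18
tcp_pos: [0.4969, 0.0484, 0.2072]
tool_rot: [0.665, 0.747, 0.001, 0.001]
force: [-0.6, -0.3, 0.1]
finger_gap: 0.0
gripper_force: 0.0
```

>>> drive_tool --deltas '[[[0, 0, 0, 0], [0, 0, 0, 0], [0, 0, 0, 0], [0, 0, 0, 0], [0, 0, 0, 0]]]'

```text
t: 21.6
tcp_pos: [0.4958, 0.0504, 0.2058]
tool_rot: [0.663, 0.748, -0.0, -0.0]
force: [0.5, -0.4, 0.7]
finger_gap: 0.0
gripper_force: 0.0
```

Run:
```python
from h import *
s=manip.sense();print(s['t'],s["tcp_pos"],rel(s,TIN),s['force'],abs(s["qd"]).max())
m=save("wrist","wf");im=cv2.imread("pics/wf.png").astype(np.uint8)
m2=save("side","sf")
# near free edge: gradient along tin x lines crossing the -x rim, wrist view, lid-top height; a raised edge would appear displaced
g=cv2.cvtColor(im,cv2.COLOR_BGR2GRAY).astype(float); g2=cv2.cvtColor(cv2.imread("pics/sf.png"),cv2.COLOR_BGR2GRAY).astype(float)
for n,mm,G,ys in(("wrist",m,g,(-.05,0,.05)),("side",m2,g2,(-.05,0,.05))):
  for y in ys:
    X=np.arange(-.095,-.035,.001);u=proj(mm,world(TIN,[(x,y,.049) for x in X])).astype(np.float32)
    v=cv2.remap(G.astype(np.float32),u[:,0:1],u[:,1:2],cv2.INTER_LINEAR).ravel();d=np.diff(v);i=np.argsort(-abs(d))[:3];print(n,y,[(round(X[k]+.0005,4),round(float(d[k]),0)) for k in i])
```

```text
21.6 [0.49576709 0.05041254 0.20581938] [-0.03063073 -0.10350116  0.20581938] [ 0.4999162  -0.37976116  0.74161418] 0.004316011064027449
wrist -0.05 [(np.float64(-0.0665), 35.0), (np.float64(-0.0865), -28.0), (np.float64(-0.0875), -26.0)]
wrist 0 [(np.float64(-0.0875), -61.0), (np.float64(-0.0475), 31.0), (np.float64(-0.0665), 26.0)]
wrist 0.05 [(np.float64(-0.0665), 46.0), (np.float64(-0.0865), -36.0), (np.float64(-0.0855), -22.0)]
side -0.05 [(np.float64(-0.0635), 17.0), (np.float64(-0.0645), 17.0), (np.float64(-0.0655), 16.0)]
side 0 [(np.float64(-0.0645), 16.0), (np.float64(-0.0655), 15.0), (np.float64(-0.0635), 13.0)]
side 0.05 [(np.float64(-0.0775), -18.0), (np.float64(-0.0765), -17.0), (np.float64(-0.0785), -17.0)]
```

The lid's edge shows at x = -0.065 in the tin frame in both views, so it is shut. I'm handing in.

```bash
python3 -c "
from station import manip
print(manip.sign_off())"
```

```text
the job is handed in; nothing more can be done
None
```

The red pot went up the ramp onto the ledge and then upright into the tin's narrow compartment, and the lid is shut; I handed the job in at about 21.6 s (no verdict returned) and did not re-measure the other pots or worktop items at the end.

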